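# Set out a potting station

## Robot

A 6-joint arm with a two-finger parallel gripper is mounted at the origin on a cart in front of the work surface, level with it; the furniture and walls round the work are solid. World frame = base frame: x ahead of the robot, y to its left, z up, the work surface at z = 0. Lengths are in m, angles in rad, forces in N, time in s.
With the tool pointing down it reaches from about 0.35 to 0.975 m from the base axis. Payload 4.9 kg.
Tool frame: the origin (TCP) lies at the very end of the fingers, on their centre line; the grasp point (between the pads) lies 19 mm behind it (ctrl.grasp_offset is the distance from the TCP to the grasp point, in m); z points along the fingers, y is the line along which they close (so a half turn about z gives the same grasp; the last joint's range is limited). The gripper opens to 85 mm and grips with 20 to 120 N. Pads are 22 mm wide; open, the fingers measure 114 mm over their backs; the gripper's body (76 mm by 85 mm) begins 54 mm behind the grasp point. The pads swing forward as they close: fully open they stand 13 mm farther back than shut.
Start: joints at [1.133, 0.053, 1.613, -0, 1.476, -0.119], TCP at [0.196, 0.593, 0.231] pointing down, gripper open.
Joint ranges: [-3.01, 3.01], [-1.01, 2.22], [0.06, 2.58], [-1.02, 4.17], [0.09, 2.62], [-3.14, 3.14]. Speed limits (rad/s): [2.57, 2.57, 3.14, 3.14, 3.14, 3.14].

## Interface

Orientations are given as a rotation vector (axis times angle).
In Python, from station import ctrl, optics gives the robot as it stands.
- The arm moves only by the shell command python3 -m handwheel 'ROWS' [OPENING] [FORCE]. ROWS is JSON, a list of rows, each an object of numbers: "tx", "ty", "tz": the shift along the tool's x, y, z in mm; "roll": the turn about the tool's z in rad. A call has 1 to 12 rows; each row shifts and turns the commanded pose from where the row before left it, along the tool's axes as they then stand; what a row does not reach is not made up. A row lasts 1/12 s, in which the tool goes at most 41.7 mm and 7.16 degrees, less where a joint would pass 70% of its speed; a pose out of reach is approached as far as the arm can. A call with a gripper value outside its range is refused whole. OPENING is the finger opening in mm, from 0 to 85.4, set as the call begins (- or left out, the last holds). The fingers move at their own pace and stop on an object; FORCE is the grip in N (left out, the last holds). Time passes only in rows, so rows that do not move let the fingers close. It gives the time, the measured TCP pose, the force, the opening and the grip force at its end, in the units of the state.
- ctrl.get_obs(): the state, without advancing time (a new reading comes with each control period).
- optics.get_image(name): name is "scene" or "top" or "wrist"; returns (picture, depth): 480x640x3 uint8, red, green, blue; 480x640 float32, m along the optical axis (not along the pixel's ray), 0 where there is no reading.
- optics.camera_params(name): a dict with "mtx" (3x3 intrinsics, pixels), "extrinsics" (4x4, takes a point from camera to world coordinates); the wrist camera has in their place "tool_from_camera" (4x4, takes a point from camera to tool coordinates, whose origin is the TCP and whose axes are the flange's). Camera axes: x right, y down, z forward; pixel columns grow to the right and rows downward; lengths in m; the calibration is good to about 2 mm. A picture is of the moment at which its call begins: read the wrist's pose just before it. camera_params takes no time and is no camera call.
- ctrl.finish_job(): hands the job in; it is judged then, once.
The state is a dict: "t": time; "q": joint angles; "dq": joint speeds; "effort": joint torques, N m; "tool_pos": TCP position; "tool_rot": TCP orientation; "contact_force": force on the tool from outside, world axes, zero at the start; "wrist_torque": the same for the moment, N m; "opening": finger opening in m; "grip_force": force on a finger pad.
Only numpy, scipy, OpenCV 4.12 (cv2) and the standard library are available. Lean on these libraries where they do the work, as an engineer would, in place of code of your own. Each camera call takes 0.05 s, during which the arm holds its last target. There are 200 camera calls.

## Task

Set the bench out for potting the finned housing. First stand the metal holder cup in the middle of the scale's pan, then nest the white liner cup upright in it, letting it settle with no more than a light push so that the two do not wedge. Stand the finned housing upright in the middle of the layout plate with its long sides parallel to the raised bar, and lay the tape roll flat on the plate in the middle of the gap between the housing and the bar; leave everything else as it stands.

Things in the scene. Friction and masses are not known exactly. Their poses are not given: they have to be found in the camera images.
- holder_cup: loose thick-walled aluminium cup, 64 mm high, tapered: outside 51 mm across the foot and 64 mm across the rim, wall 3 mm (mouth 58 mm inside), floor 5 mm thick, about 0.16 kg. Origin: centre of the underside, z up; at the start it stands upright on the bench
- liner_cup: loose thin white plastic cup of nearly the same taper, 80 mm high: outside 45 mm across the foot, 63 mm across the rim, wall 2 mm, about 0.03 kg. Origin: centre of the underside, z up; upright at the start. Resting in the holder cup its foot hangs on the taper about 16 to 23 mm above the holder's underside and its top 35 mm or so stand out. Pressed hard it wedges
- housing: loose finned light-grey metal housing (a driver unit), a block 97 mm long (its x), 56 to 58 mm wide (its y), 66 mm high, standing upright with fins on its sides. Origin: centre of the underside, z up. Grip it across its width
- tape_roll: loose black roll of tape lying flat, 54 mm across, 19 mm high. Origin: centre of the underside, z up
- plate: fixed aluminium layout plate, 130 mm along x, 230 mm along y, upper face 10 mm above the bench; a dark raised bar 8 mm thick runs along its whole +y end, top 30 mm above the bench, inner face at y = +107 mm. Origin: underside, in the middle of the 130 x 230 mm. With the housing in the middle, the middle of the gap between housing and bar is at x = 0, y = +68 mm
- scale: fixed grey bench scale, 155 x 140 mm, case 22 mm high, with a round steel pan 112 mm across whose upper face is 28 mm above the bench; display and keys on its -x side. Origin: on the bench directly under the pan's centre
- glue_bottle: standing glue bottle, 61 mm across, 214 mm high, a bystander behind the plate and scale; origin: centre of the underside
- multimeter: multimeter lying on the bench, 147 x 74 x 42 mm, a bystander at the right; origin: centre of the underside. Fixed open cartons, up to about 0.3 m high, stand to its right and behind it: rise above them before swinging from the start over the bench
Mind the look-alikes: they are no part of the job. What is meant by the tape_roll is not turquoise, and is the larger of those in its own colour.

How it is judged:
On the way, in this order (a step that is already met when the one before it is completed fails the run):
1. the holder cup stands released on the scale's pan, liner not yet in it (horizontal distance between holder_cup and scale below 0.015 m and height (world z) of holder_cup between 0.024 and 0.034 m and angle between holder_cup's own z axis and vertical below 0.08 rad and contact force between the fingers and holder_cup below 0.1 N and horizontal distance between liner_cup and holder_cup above 0.06 m), for 0.2 s.
2. the liner cup is nested upright in the holder cup and released (horizontal distance between holder_cup and scale below 0.015 m and height (world z) of holder_cup between 0.024 and 0.034 m and angle between holder_cup's own z axis and vertical below 0.08 rad and horizontal distance between liner_cup and holder_cup below 0.006 m and z of liner_cup in the frame of holder_cup between 0.008 and 0.03 m and angle between liner_cup's own z axis and vertical below 0.1 rad and contact force between the fingers and liner_cup below 0.1 N), for 0.2 s.
At the end, for the whole second after the job is handed in: Holder upright on the pan, 15 mm of centre; liner upright in it, within 6 mm, foot 8-30 mm above the holder's; housing upright, 15 mm of plate middle, 0.14 rad of bar; roll flat on plate, 15 mm across and 10 mm along plate y of x=0, y=68 mm; all released, at rest (all of step 2 and horizontal distance between housing and plate below 0.015 m and height (world z) of housing between 0.006 and 0.015 m and angle between housing's own z axis and vertical below 0.08 rad and angle between the x axis of housing and the x axis of plate, either way round below 0.14 rad and x of tape_roll in the frame of plate between -0.015 and 0.015 m and y of tape_roll in the frame of plate between 0.058 and 0.078 m and height (world z) of tape_roll between 0.006 and 0.015 m and angle between tape_roll's own z axis and vertical below 0.1 rad and linear speed of each of holder_cup, liner_cup, housing, tape_roll below 0.01 m/s and angular speed of each of holder_cup, liner_cup, housing, tape_roll below 0.1 rad/s and contact force between the fingers and holder_cup below 0.1 N and contact force between the fingers and housing below 0.1 N and contact force between the fingers and tape_roll below 0.1 N); the robot touches nothing.
It fails at once if the liner is forced into the holder cup with more than 30 N (contact force between liner_cup and holder_cup above 30 N).
It fails at once if the glue bottle is moved or tipped (distance of glue_bottle from where it was at the start of the episode above 0.02 m or angle between glue_bottle's own z axis and vertical above 0.3 rad).
It fails at once if the multimeter is moved (distance of multimeter from where it was at the start of the episode above 0.02 m).
It also fails if it takes over 112 s, if anything falls off the work surface, if the arm or the gripper's body presses on something with over 40 N, if the wrist force passes 120 N, or if a joint passes its speed limit or range.

## Working session

There is one attempt and no reset: what is moved stays moved. The work goes in short steps, Python scripts to look and compute and a shell command to move; the robot and the scene stay as the last step left them, time stands still between calls to the robot, and variables do not carry over. Pictures are saved under pics/ and viewed, at most 14 in all, crops included, and the job is handed in when it is done.

```bash
ls; mkdir -p pics; cat > h.py <<'E'
import numpy as np,cv2
from station import ctrl,optics
from scipy.spatial.transform import Rotation as R
def cam(n):
    o=ctrl.get_obs(); im,d=optics.get_image(n); p=optics.camera_params(n)
    if n=='wrist':
        T=np.eye(4);T[:3,:3]=R.from_rotvec(o['tool_rot']).as_matrix();T[:3,3]=o['tool_pos'];E=T@p['tool_from_camera']
    else:E=p['extrinsics']
    return im,d,np.array(p['mtx']),np.array(E)
def cloud(d,K,E):
    v,u=np.mgrid[:480,:640]
    P=np.stack([(u-K[0,2])*d/K[0,0],(v-K[1,2])*d/K[1,1],d],-1)
    W=P@E[:3,:3].T+E[:3,3]; W[d==0]=np.nan
    return W
def save(n,im): cv2.imwrite('pics/'+n,im[...,::-1])
E
python3 - <<'E'
from h import *
for n in('top','scene'):
    im,d,K,E=cam(n); save(n+'0.png',im); np.savez(n+'0.npz',W=cloud(d,K,E),im=im); print(n,E.round(3),K[0,0])
o=ctrl.get_obs();print(o, ctrl.grasp_offset); print(R.from_rotvec(o['tool_rot']).as_matrix().round(3))
E
```

```text
pics
top [[ 0.023 -0.998  0.064  0.462]
 [-1.    -0.022  0.018  0.084]
 [-0.016 -0.065 -0.998  1.572]
 [ 0.     0.     0.     1.   ]] 601.5663313371997
scene [[ 0.585 -0.485  0.65  -0.291]
 [-0.811 -0.362  0.46  -0.544]
 [ 0.012 -0.796 -0.605  0.881]
 [ 0.     0.     0.     1.   ]] 620.6932958621102
{'t': 0.1, 'q': array([ 1.13298147e+00,  5.33270652e-02,  1.61419139e+00, -1.82991205e-06,
        1.47599605e+00, -1.19025052e-01]), 'dq': array([ 0.00237856, -0.00138322, -0.00224739, -0.00067548,  0.00265444,
        0.00076713]), 'effort': array([-5.13465457e-04, -3.94902563e+01, -3.71364820e+01, -1.46595639e-04,
        3.86021959e-03,  3.15820692e-06]), 'tool_pos': array([0.19565432, 0.59297785, 0.23014277]), 'tool_rot': array([-4.98552081e-01, -3.10124722e+00,  2.90288129e-03]), 'contact_force': array([0.14692469, 0.45634718, 0.13047843]), 'wrist_torque': array([0.0487585 , 0.05925558, 0.06000305]), 'grip_force': 0.0, 'opening': 0.08521132653663518} 0.0187
[[-0.95   0.313 -0.001]
 [ 0.313  0.95  -0.002]
 [ 0.    -0.002 -1.   ]]
```

View pics/top0.png

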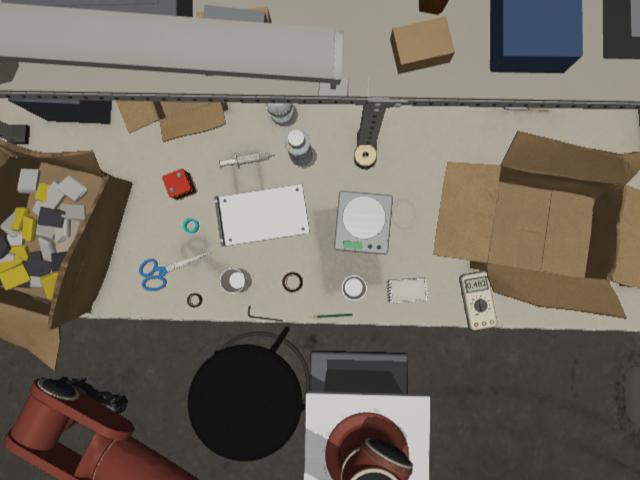

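View pics/scene0.png

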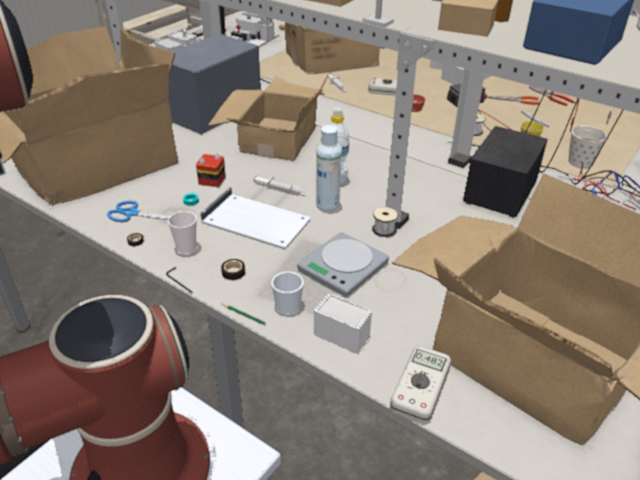

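The top view shows:
- Holder cup at (354,288), liner at (234,281), housing at (407,290).
- Scale pan at (363,217), and plate at (264,215) with its dark bar at the left end.
- Ring-shaped candidates are dark at (292,282), dark at (195,300), turquoise at (191,226), and a spool at (366,155). The dark one at (292,282) is the larger of its colour. I'll confirm it in a crop and measure.

```bash
python3 - <<'E'
from h import *
z=np.load('top0.npz');W=z['W'];im=z['im']
def comp(u,v,r,z0,z1,name):
    m=np.zeros((480,640),bool);m[v-r:v+r,u-r:u+r]=True
    m&=(W[...,2]>z0)&(W[...,2]<z1)
    n,l=cv2.connectedComponents(m.astype(np.uint8))
    k=max(range(1,n),key=lambda i:(l==i).sum()) if n>1 else 0
    P=W[l==k]; rc=cv2.minAreaRect((P[:,:2]*1000).astype(np.float32)); c,rad=cv2.minEnclosingCircle((P[:,:2]*1000).astype(np.float32))
    print(name,len(P),'z',np.percentile(P[:,2],[5,50,95]).round(4),'rect',np.round(rc[0],1),np.round(rc[1],1),round(rc[2],1),'circ',np.round(c,1),round(rad,1))
comp(354,288,22,.055,.08,'holder rim')
comp(234,281,22,.07,.09,'liner rim')
comp(407,290,28,.055,.08,'housing')
comp(292,282,18,.012,.03,'roll')
comp(195,300,14,.008,.03,'small')
comp(363,217,35,.024,.04,'pan')
comp(363,222,42,.015,.04,'scale')
comp(264,215,60,.005,.045,'plate')
comp(222,215,60,.02,.045,'bar')
comp(299,147,25,.03,.25,'bottle')
comp(480,300,40,.02,.06,'meter')
a=cv2.resize(im[255:320,170:300],(0,0),fx=3,fy=3,interpolation=cv2.INTER_CUBIC)
b=cv2.resize(im[255:320,320:450],(0,0),fx=3,fy=3,interpolation=cv2.INTER_CUBIC)
zs=np.load('scene0.npz')['im'][170:350,90:390]
c=cv2.resize(zs,(780,400),interpolation=cv2.INTER_CUBIC)
save('c1.png',np.vstack([np.hstack([a,b]),c]))
E
```

```text
holder rim 112 z [0.0565 0.063  0.0675] rect [425.1  41.1] [59.9 60.1] 1.2 circ [425.2  41.7] 31.6
liner rim 96 z [0.0714 0.0787 0.0836] rect [435.7 344.6] [59.5 60.8] 1.4 circ [435.8 344.8] 31.3
housing 811 z [0.0565 0.0621 0.0688] rect [422.3 -93.1] [55.7 97.3] 5.1 circ [422.1 -93.4] 54.2
roll 195 z [0.0131 0.0181 0.0239] rect [435.9 199.9] [51.3 51. ] 48.0 circ [435.5 199.9] 26.2
small 96 z [0.0087 0.0128 0.0189] rect [381.9 453.5] [33.9 37.1] 0.9 circ [382.2 454.1] 19.3
pan 1347 z [0.0245 0.028  0.0335] rect [605.5  14.7] [125.  125.4] 88.4 circ [602.   14.9] 74.7
scale 3147 z [0.0174 0.0242 0.0318] rect [593.6  19.9] [140.  155.1] 86.0 circ [593.5  20.9] 101.1
plate 3984 z [0.0059 0.01   0.0186] rect [607.7 282.1] [135.5 235.5] 10.0 circ [607.7 283.8] 130.4
bar 179 z [0.0221 0.0293 0.0348] rect [588.8 392.8] [127.   10.8] 10.0 circ [588.9 392.4] 63.6
bottle 728 z [0.053  0.1694 0.216 ] rect [764.9 184.8] [54.2 59.6] 22.1 circ [767.7 186.2] 30.7
meter 1547 z [0.0237 0.03   0.0373] rect [ 400.  -277.2] [148.4  72.3] 12.0 circ [ 401.1 -277.1] 76.9
```

View pics/c1.png

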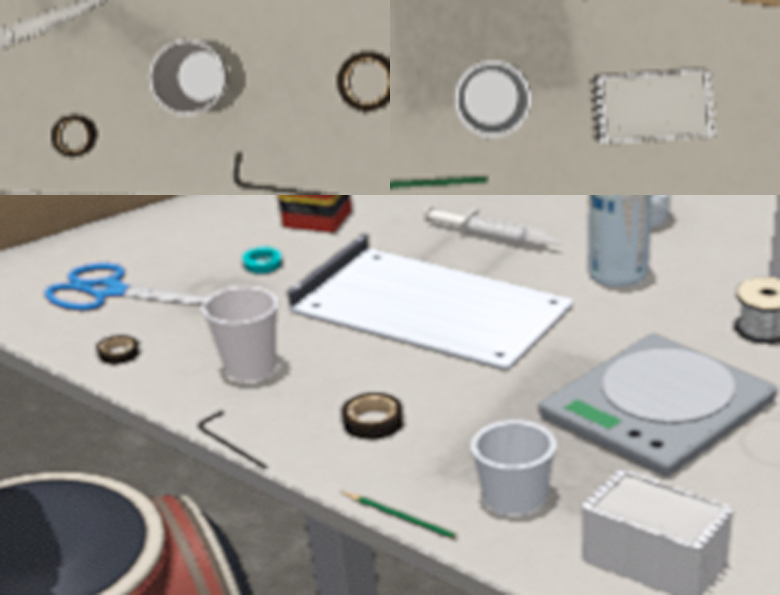

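The crop confirms it. The large black roll is at crop (370,413), i.e. top (292,282), with measured diameter about 52 mm. The small one, about 36 mm, is the look-alike. Sizes and heights all match, so I'll start moving: rise, square the tool to the world axes, and swing over to the holder cup.

```bash
python3 -m handwheel '[{"tz":-40},{"tz":-40},{"tz":-40},{"tz":-40},{"roll":-0.106},{"roll":-0.106},{"roll":-0.106},{}]' 85
python3 -m handwheel '[{"tx":-16.4,"ty":-39.4},{"tx":-16.4,"ty":-36},{"tx":-16.4,"ty":-36},{"tx":-16.4,"ty":-36},{"tx":-16.4,"ty":-36},{"tx":-16.4,"ty":-36},{"tx":-16.4,"ty":-36},{"tx":-16.4,"ty":-36},{"tx":-16.4,"ty":-36},{"tx":-16.4,"ty":-36},{"tx":-16.4,"ty":-36},{"tx":-16.4,"ty":-36}]'
python3 - <<'E'
from h import *
z=np.load('top0.npz');W=z['W'];im=z['im'].astype(int)
# pan: bright pixels
m=(im.min(2)>190);m[:190]=0;m[247:]=0;m[:,:338]=0;m[:,390:]=0
n,l,s,c=cv2.connectedComponentsWithStats(m.astype(np.uint8));k=1+s[1:,4].argmax();P=W[l==k]
print('pan',s[k],np.nanmean(P,0).round(4),(np.ptp(P[:,0]),np.ptp(P[:,1])))
print(R.from_rotvec(ctrl.get_obs()['tool_rot']).as_matrix().round(3))
E
```

```text
pan [ 343  197   42   41 1341] [0.6042 0.0195 0.0275] (np.float64(nan), np.float64(nan))
[[-0.95   0.313 -0.001]
 [ 0.313  0.95  -0.002]
 [ 0.    -0.002 -1.   ]]$[0]: bad value
$[0]: bad value
```

```bash
python3 -m handwheel '[{"tx":0,"ty":0,"tz":-40,"roll":0},{"tx":0,"ty":0,"tz":-40,"roll":0},{"tx":0,"ty":0,"tz":-40,"roll":0},{"tx":0,"ty":0,"tz":-40,"roll":0},{"tx":0,"ty":0,"tz":0,"roll":-0.106},{"tx":0,"ty":0,"tz":0,"roll":-0.106},{"tx":0,"ty":0,"tz":0,"roll":-0.106},{"tx":0,"ty":0,"tz":0,"roll":0}]' 85
```

```text
t: 0.77
tool_pos: [0.1958, 0.5934, 0.3909]
tool_rot: [0.001, -3.141, 0.001]
contact_force: [-0.2, -0.8, -0.1]
opening: 0.0851
grip_force: 0.0
```

```bash
python3 -m handwheel '[{"tx":-19,"ty":-30,"tz":0,"roll":0},{"tx":-19,"ty":-34,"tz":0,"roll":0},{"tx":-19,"ty":-34,"tz":0,"roll":0},{"tx":-19,"ty":-34,"tz":0,"roll":0},{"tx":-19,"ty":-34,"tz":0,"roll":0},{"tx":-19,"ty":-34,"tz":0,"roll":0},{"tx":-19,"ty":-34,"tz":0,"roll":0},{"tx":-19,"ty":-34,"tz":0,"roll":0}]'
python3 -m handwheel '[{"tx":-19,"ty":-34,"tz":0,"roll":0},{"tx":-19,"ty":-34,"tz":0,"roll":0},{"tx":-19,"ty":-34,"tz":0,"roll":0},{"tx":-19,"ty":-34,"tz":0,"roll":0},{"tx":0,"ty":-34,"tz":20,"roll":0},{"tx":0,"ty":-34,"tz":30,"roll":0},{"tx":0,"ty":-34,"tz":30,"roll":0},{"tx":0,"ty":-34,"tz":30,"roll":0},{"tx":0,"ty":-12,"tz":30,"roll":0},{"tx":0,"ty":0,"tz":0,"roll":0}]'
python3 - <<'E'
from h import *
im,d,K,E=cam('wrist');save('w1.png',im);W=cloud(d,K,E)
m=(W[...,2]>.054)&(W[...,2]<.072)&(abs(W[...,0]-.425)<.05)&(abs(W[...,1]-.041)<.05)
P=W[m];print(len(P),cv2.minEnclosingCircle((P[:,:2]*1000).astype(np.float32)),np.median(P[:,2]))
E
```

```text
t: 1.43
tool_pos: [0.3479, 0.3236, 0.3908]
tool_rot: [-0.005, -3.141, 0.001]
contact_force: [0.7, 0.7, -0.3]
opening: 0.0847
grip_force: 0.0
t: 2.27
tool_pos: [0.4199, 0.0476, 0.2509]
tool_rot: [-0.012, -3.129, -0.0]
contact_force: [-0.7, 0.8, -0.9]
opening: 0.0849
grip_force: 0.0
993 ((424.68585205078125, 42.676902770996094), 31.748891830444336) 0.06273396405713977
```

View pics/w1.png

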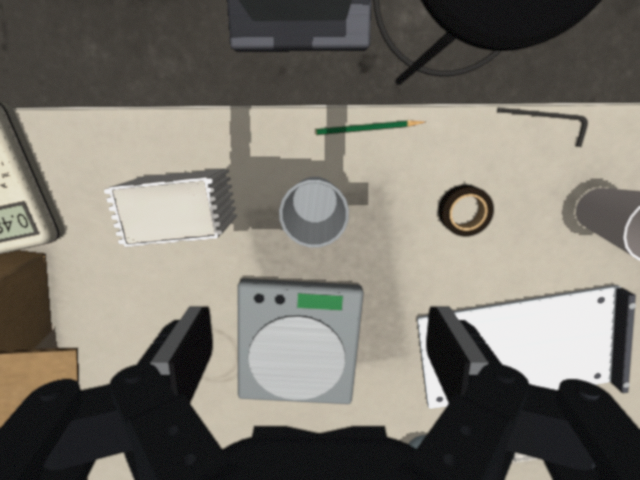

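```bash
python3 -m handwheel '[{"tx":0,"ty":0,"tz":0,"roll":0},{"tx":0,"ty":0,"tz":0,"roll":0}]'
python3 - <<'E'
from h import *
im,d,K,E=cam('wrist');W=cloud(d,K,E)
m=np.zeros((480,640),np.uint8); m[315:402,245:350]=im[315:402,245:350].min(2)>190
n,l,s,c=cv2.connectedComponentsWithStats(m);k=1+s[1:,4].argmax()
cs,_=cv2.findContours((l==k).astype(np.uint8),0,2);h=cv2.convexHull(max(cs,key=len)).reshape(-1,2).astype(float)
ray=np.c_[(h[:,0]-K[0,2])/K[0,0],(h[:,1]-K[1,2])/K[1,1],np.ones(len(h))]@E[:3,:3].T
p=E[:3,3]+ray*((.028-E[2,3])/ray[:,2])[:,None]
print(s[k],cv2.fitEllipse((p[:,:2]*1000).astype(np.float32)),np.nanmean(W[l==k],0))
print(ctrl.get_obs()['tool_pos'])
E
```

```text
t: 2.48
tool_pos: [0.4244, 0.0504, 0.261]
tool_rot: [0.001, 3.138, 0.0]
contact_force: [-0.4, 0.4, -0.8]
opening: 0.0849
grip_force: 0.0
[261 317  69  11 300] ((571.8402709960938, 26.32391929626465), (10.750697135925293, 82.3946762084961), 174.20523071289062) [0.57155056 0.02586489 0.02726706]
[0.42456898 0.05044985 0.26126463]
```

```bash
python3 -m handwheel '[{"tx":0,"ty":-8,"tz":0,"roll":0},{"tx":0,"ty":0,"tz":34,"roll":0},{"tx":0,"ty":0,"tz":34,"roll":0},{"tx":0,"ty":0,"tz":34,"roll":0},{"tx":0,"ty":0,"tz":34,"roll":0},{"tx":0,"ty":0,"tz":25,"roll":0},{"tx":0,"ty":0,"tz":0,"roll":0},{"tx":0,"ty":0,"tz":0,"roll":0}]'

```

```text
t: 3.2
tool_pos: [0.4232, 0.0417, 0.0976]
tool_rot: [-0.0, -3.14, -0.0]
contact_force: [0.2, -0.7, 0.3]
opening: 0.0849
grip_force: 0.0
```

```bash
python3 -m handwheel '[{"tx":-2,"ty":0,"tz":25,"roll":0},{"tx":0,"ty":0,"tz":25,"roll":0},{"tx":0,"ty":0,"tz":24,"roll":0},{"tx":0,"ty":0,"tz":0,"roll":0},{"tx":0,"ty":0,"tz":0,"roll":0}]'
python3 -m handwheel '[{"tx":0,"ty":0,"tz":0,"roll":0},{"tx":0,"ty":0,"tz":0,"roll":0},{"tx":0,"ty":0,"tz":0,"roll":0},{"tx":0,"ty":0,"tz":0,"roll":0},{"tx":0,"ty":0,"tz":0,"roll":0},{"tx":0,"ty":0,"tz":0,"roll":0}]' 40 40

```

```text
t: 3.62
tool_pos: [0.4267, 0.0416, 0.0253]
tool_rot: [0.001, 3.14, -0.0]
contact_force: [0.5, 0.2, 0.7]
opening: 0.0852
grip_force: 0.0
t: 4.12
tool_pos: [0.4284, 0.0415, 0.0272]
tool_rot: [0.001, 3.136, -0.0]
contact_force: [-0.7, 0.5, 5.8]
opening: 0.0618
grip_force: 42.4
```

```bash
python3 -m handwheel '[{"tx":0,"ty":0,"tz":-20,"roll":0},{"tx":0,"ty":0,"tz":-30,"roll":0},{"tx":0,"ty":0,"tz":-30,"roll":0},{"tx":-22,"ty":-3,"tz":0,"roll":0},{"tx":-22,"ty":-3,"tz":0,"roll":0},{"tx":-22,"ty":-3,"tz":0,"roll":0},{"tx":-22,"ty":-3,"tz":0,"roll":0},{"tx":-22,"ty":-3,"tz":0,"roll":0},{"tx":-22,"ty":-3,"tz":0,"roll":0},{"tx":-22,"ty":-3,"tz":0,"roll":0},{"tx":-22,"ty":-3,"tz":0,"roll":0},{"tx":0,"ty":0,"tz":0,"roll":0}]'
python3 -m handwheel '[{"tx":0,"ty":0,"tz":0,"roll":0},{"tx":0,"ty":0,"tz":0,"roll":0}]'
python3 - <<'E'
from h import *
im,d,K,E=cam('top');save('t2.png',cv2.resize(im[170:330,280:430],(750,800)[:1]+(600,),interpolation=cv2.INTER_CUBIC))
im,d,K,E=cam('wrist');save('w2.png',im)
E
```

```text
t: 5.12
tool_pos: [0.6055, 0.0166, 0.1059]
tool_rot: [0.002, 3.136, -0.001]
contact_force: [-0.9, -0.4, -1.8]
opening: 0.0612
grip_force: 44.2
t: 5.28
tool_pos: [0.6012, 0.0175, 0.1042]
tool_rot: [0.001, 3.141, -0.0]
contact_force: [0.2, -0.3, -2.2]
opening: 0.0619
grip_force: 44.2
```

View pics/w2.png

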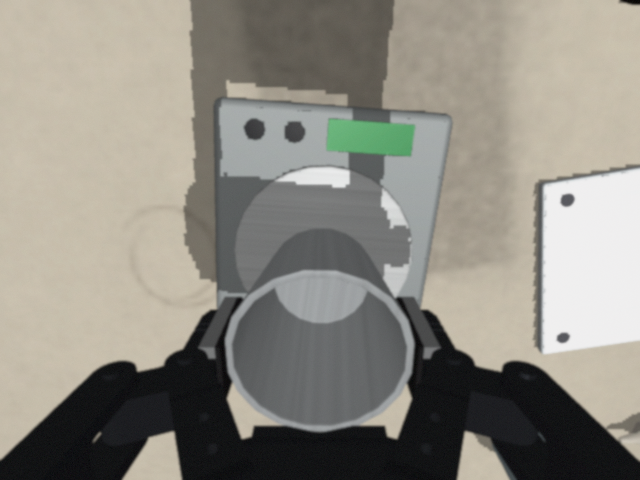

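The cup is held level at (320,350). The pan's edge shows at (235,250), (325,165) and (412,240), and I'll fit its centre from those.

```bash
python3 - <<'E'
from h import *
from scipy.optimize import least_squares
im,d,K,E=cam('wrist');W=cloud(d,K,E)
h=np.array([[235,250],[246,210],[270,183],[325,165],[375,185],[403,215],[412,240]],float)
ray=np.c_[(h[:,0]-K[0,2])/K[0,0],(h[:,1]-K[1,2])/K[1,1],np.ones(len(h))]@E[:3,:3].T
p=E[:3,3]+ray*((.028-E[2,3])/ray[:,2])[:,None]
r=least_squares(lambda c:np.hypot(p[:,0]-c[0],p[:,1]-c[1])-.056,[.604,.019]);print('pan',r.x,r.fun.round(4))
t=ctrl.get_obs()['tool_pos'];print(t)
hh=np.array([[320,270],[226,350],[415,350],[320,430],[253,300],[387,300]],float)
ray=np.c_[(hh[:,0]-K[0,2])/K[0,0],(hh[:,1]-K[1,2])/K[1,1],np.ones(len(hh))]@E[:3,:3].T
for zc in(.144,.149): 
    p=E[:3,3]+ray*((zc-E[2,3])/ray[:,2])[:,None];print(cv2.minEnclosingCircle((p[:,:2]*1000).astype(np.float32)))
m=np.zeros((480,640),bool);m[262:300,230:410]=1;m&=(W[...,2]>.12)&(W[...,2]<.17);print(np.percentile(W[m][:,2],[50,90,97]))
E
```

```text
pan [0.6067449  0.02065381] [-0.0011 -0.0005  0.0004  0.0014 -0.0011 -0.0007 -0.0001]
[0.60065033 0.01764989 0.10382176]
((594.7916259765625, 18.576784133911133), 30.15822410583496)
((591.17919921875, 18.556724548339844), 28.679868698120117)
[0.13913119 0.14089838 0.14133458]
```

```bash
python3 -m handwheel '[{"tx":-9,"ty":1.5,"tz":0,"roll":0},{"tx":0,"ty":0,"tz":15,"roll":0},{"tx":0,"ty":0,"tz":15,"roll":0},{"tx":0,"ty":0,"tz":10,"roll":0},{"tx":0,"ty":0,"tz":0,"roll":0},{"tx":0,"ty":0,"tz":3,"roll":0},{"tx":0,"ty":0,"tz":0,"roll":0},{"tx":0,"ty":0,"tz":0,"roll":0}]'

```

```text
t: 6.1
tool_pos: [0.611, 0.0189, 0.0614]
tool_rot: [0.001, 3.14, -0.0]
contact_force: [-0.4, -0.4, -1.4]
opening: 0.062
grip_force: 44.2
```

```bash
python3 -m handwheel '[{"tx":1,"ty":0,"tz":2,"roll":0},{"tx":0,"ty":0,"tz":2,"roll":0},{"tx":0,"ty":0,"tz":0,"roll":0}]'
python3 -m handwheel '[{"tx":0,"ty":0,"tz":1,"roll":0},{"tx":0,"ty":0,"tz":1,"roll":0},{"tx":0,"ty":0,"tz":0,"roll":0}]'

```

```text
t: 6.35
tool_pos: [0.6093, 0.0189, 0.0565]
tool_rot: [-0.001, -3.141, 0.0]
contact_force: [-0.8, 0.2, -2.0]
opening: 0.0617
grip_force: 44.2
t: 6.6
tool_pos: [0.6099, 0.0189, 0.0554]
tool_rot: [0.001, 3.141, -0.0]
contact_force: [-1.5, 0.1, 2.8]
opening: 0.0617
grip_force: 44.3
```

Contact with the pan: the force has changed sign to +2.8 N. I'll open and rise.

```bash
python3 -m handwheel '[{"tx":0,"ty":0,"tz":0,"roll":0},{"tx":0,"ty":0,"tz":0,"roll":0},{"tx":0,"ty":0,"tz":0,"roll":0},{"tx":0,"ty":0,"tz":0,"roll":0},{"tx":0,"ty":0,"tz":0,"roll":0}]' 85
python3 -m handwheel '[{"tx":0,"ty":0,"tz":-25,"roll":0},{"tx":0,"ty":0,"tz":-30,"roll":0},{"tx":0,"ty":0,"tz":-40,"roll":0},{"tx":0,"ty":0,"tz":-40,"roll":0},{"tx":0,"ty":0,"tz":-20,"roll":0},{"tx":20,"ty":40,"tz":0,"roll":0},{"tx":20,"ty":40,"tz":0,"roll":0},{"tx":20,"ty":36,"tz":0,"roll":0},{"tx":0,"ty":0,"tz":0,"roll":0},{"tx":0,"ty":0,"tz":0,"roll":0}]'
python3 - <<'E'
from h import *
im,d,K,E=cam('top');W=cloud(d,K,E)
m=np.zeros((480,640),bool);m[190:245,335:395]=1;m&=(W[...,2]>.08)&(W[...,2]<.1);P=W[m]
print(len(P),cv2.minEnclosingCircle((P[:,:2]*1000).astype(np.float32)),np.median(P[:,2]))
im,d,K,E=cam('wrist');save('w3.png',im);W=cloud(d,K,E);
for z0,z1 in((.08,.1),(.07,.088)):
  m=(W[...,2]>z0)&(W[...,2]<z1)
  n,l,s,c=cv2.connectedComponentsWithStats(m.astype(np.uint8))
  for k in range(1,n):
    if s[k,4]>60: P=W[l==k];print(s[k],cv2.minEnclosingCircle((P[:,:2]*1000).astype(np.float32)),np.median(P[:,2]))
E
```

```text
t: 7.02
tool_pos: [0.6094, 0.0189, 0.0545]
tool_rot: [-0.001, -3.142, -0.0]
contact_force: [-0.2, -0.0, 0.6]
opening: 0.0856
grip_force: 0.0
t: 7.85
tool_pos: [0.5514, 0.1311, 0.2097]
tool_rot: [-0.004, 3.141, -0.0]
contact_force: [1.5, 0.2, -0.2]
opening: 0.0855
grip_force: 0.0
124 ((606.995849609375, 18.716684341430664), 31.96331787109375) 0.0895767776306644
[ 135  254   85   74 1581] ((605.9537353515625, 19.793994903564453), 32.359588623046875) 0.08929300070143853
[364 421  50  26 402] ((752.37255859375, 194.13133239746094), 24.954633712768555) 0.08707401743042997
[ 588    7   52  100 1073] ((437.3270263671875, 342.7110595703125), 30.669544219970703) 0.07736606826541048
[157 251  65  48 559] ((597.8624267578125, 27.375484466552734), 28.448108673095703) 0.07973413517671091
[141 264  43  60 889] ((608.5098876953125, 9.257749557495117), 25.679344177246094) 0.07901982046630324
[353 412  61  35 631] ((757.4593505859375, 189.78077697753906), 27.73526954650879) 0.07752183809899282
```

View pics/w3.png

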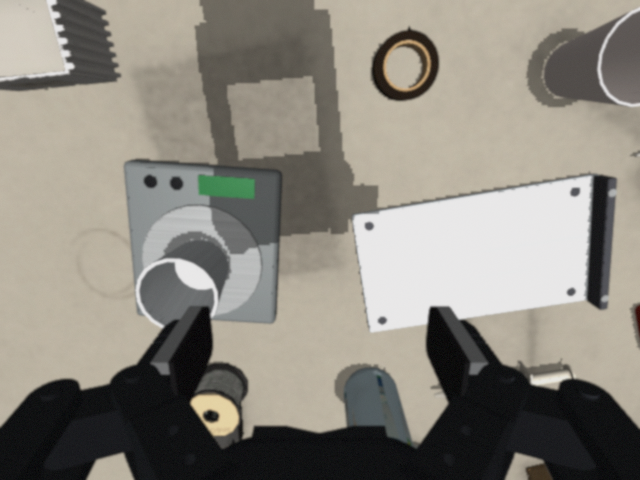

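The holder stands on the pan at (606,19.5), rim height 0.0896 against an expected 0.092, within 2 mm of the pan's centre. Liner next, at the top right of this view, at world (436.5,343.5).

```bash
python3 -m handwheel '[{"tx":19,"ty":35,"tz":0,"roll":0},{"tx":19,"ty":35,"tz":0,"roll":0},{"tx":19,"ty":36,"tz":0,"roll":0},{"tx":19,"ty":36,"tz":0,"roll":0},{"tx":19,"ty":36,"tz":0,"roll":0},{"tx":20,"ty":35,"tz":0,"roll":0},{"tx":0,"ty":0,"tz":20,"roll":0},{"tx":0,"ty":0,"tz":30,"roll":0},{"tx":0,"ty":0,"tz":30,"roll":0},{"tx":0,"ty":0,"tz":20,"roll":0},{"tx":0,"ty":0,"tz":0,"roll":0},{"tx":0,"ty":0,"tz":0,"roll":0}]'

```

```text
t: 8.95
tool_pos: [0.4375, 0.3414, 0.1084]
tool_rot: [-0.004, -3.139, 0.003]
contact_force: [0.1, -0.0, 0.2]
opening: 0.085
grip_force: 0.0
```

```bash
python3 -m handwheel '[{"tx":1,"ty":2,"tz":25,"roll":0},{"tx":0,"ty":0,"tz":25,"roll":0},{"tx":0,"ty":0,"tz":5,"roll":0},{"tx":0,"ty":0,"tz":0,"roll":0},{"tx":0,"ty":0,"tz":0,"roll":0}]'
python3 -m handwheel '[{"tx":0,"ty":0,"tz":0,"roll":0},{"tx":0,"ty":0,"tz":0,"roll":0},{"tx":0,"ty":0,"tz":0,"roll":0},{"tx":0,"ty":0,"tz":0,"roll":0},{"tx":0,"ty":0,"tz":0,"roll":0},{"tx":0,"ty":0,"tz":0,"roll":0}]' 50 20

```

```text
t: 9.37
tool_pos: [0.4379, 0.345, 0.0565]
tool_rot: [0.002, 3.139, 0.002]
contact_force: [0.1, -0.2, 0.6]
opening: 0.0847
grip_force: 0.0
t: 9.87
tool_pos: [0.4381, 0.3455, 0.0572]
tool_rot: [0.001, 3.138, 0.003]
contact_force: [-0.5, 0.8, 5.7]
opening: 0.0604
grip_force: 21.4
```

```bash
python3 -m handwheel '[{"tx":0,"ty":0,"tz":-20,"roll":0},{"tx":0,"ty":0,"tz":-35,"roll":0},{"tx":0,"ty":0,"tz":-40,"roll":0},{"tx":0,"ty":0,"tz":-40,"roll":0},{"tx":0,"ty":0,"tz":-10,"roll":0},{"tx":0,"ty":0,"tz":0,"roll":0}]'
python3 -m handwheel '[{"tx":-14,"ty":-27,"tz":0,"roll":0},{"tx":-14,"ty":-27,"tz":0,"roll":0},{"tx":-14,"ty":-27,"tz":0,"roll":0},{"tx":-14,"ty":-27,"tz":0,"roll":0},{"tx":-14,"ty":-27,"tz":0,"roll":0},{"tx":-14,"ty":-27,"tz":0,"roll":0},{"tx":-14,"ty":-27,"tz":0,"roll":0},{"tx":-14,"ty":-27,"tz":0,"roll":0},{"tx":-14,"ty":-27,"tz":0,"roll":0},{"tx":-14,"ty":-27,"tz":0,"roll":0},{"tx":0,"ty":0,"tz":0,"roll":0},{"tx":0,"ty":0,"tz":0,"roll":0}]'

```

```text
t: 10.37
tool_pos: [0.4388, 0.3462, 0.2057]
tool_rot: [0.001, 3.133, 0.008]
contact_force: [0.3, -0.1, -0.7]
opening: 0.0606
grip_force: 22.0
t: 11.37
tool_pos: [0.5754, 0.0733, 0.197]
tool_rot: [-0.005, -3.138, -0.001]
contact_force: [-0.5, 0.1, -0.3]
opening: 0.0607
grip_force: 22.1
```

```bash
python3 -m handwheel '[{"tx":-15,"ty":-27,"tz":0,"roll":0},{"tx":-15,"ty":-27,"tz":0,"roll":0},{"tx":0,"ty":0,"tz":0,"roll":0},{"tx":0,"ty":0,"tz":0,"roll":0},{"tx":0,"ty":0,"tz":0,"roll":0}]'
python3 - <<'E'
from h import *
im,d,K,E=cam('wrist');save('w4.png',im);W=cloud(d,K,E);t=ctrl.get_obs()['tool_pos'];print(t)
m=np.zeros((480,640),bool);m[240:440,210:430]=1;m&=(W[...,2]>.2);P=W[m];print(np.percentile(P[:,2],[50,90,99]))
Q=P[(P[:,2]>np.percentile(P[:,2],99)-.008)];print(len(Q),cv2.minEnclosingCircle((Q[:,:2]*1000).astype(np.float32)),Q[:,:2].min(0),Q[:,:2].max(0))
im,d,K,E=cam('top');W=cloud(d,K,E)
m=(W[...,2]>.2)&(abs(W[...,0]-.606)<.05)&(abs(W[...,1]-.02)<.05);print(m.sum())
E
```

```text
t: 11.78
tool_pos: [0.6052, 0.0217, 0.1984]
tool_rot: [0.0, -3.139, -0.001]
contact_force: [-0.0, -0.0, -1.2]
opening: 0.0603
grip_force: 22.1
[0.60521393 0.02188574 0.19866897]
[0.22034961 0.27406816 0.28057083]
2887 ((589.8101806640625, 22.27842140197754), 24.672353744506836) [ 0.58697815 -0.00238076] [0.59669264 0.04691995]
2623
```

View pics/w4.png

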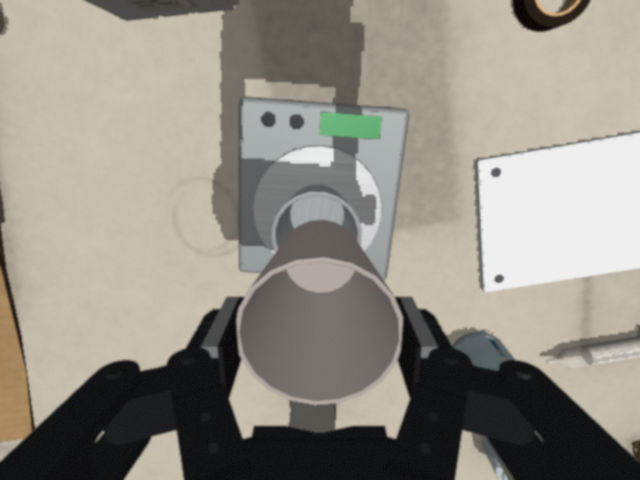

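```bash
python3 - <<'E'
from h import *
from scipy.optimize import least_squares
im,d,K,E=cam('wrist')
def pr(h,z):
    h=np.array(h,float);ray=np.c_[(h[:,0]-K[0,2])/K[0,0],(h[:,1]-K[1,2])/K[1,1],np.ones(len(h))]@E[:3,:3].T
    return E[:3,3]+ray*((z-E[2,3])/ray[:,2])[:,None]
def fit(h,z,r,x0):
    p=pr(h,z);s=least_squares(lambda c:np.hypot(p[:,0]-c[0],p[:,1]-c[1])-(c[2] if r is None else r),x0);print(z,s.x.round(4),s.fun.round(4))
L=[[237,330],[404,330],[320,258],[320,406],[262,280],[378,280],[262,384],[380,382]]
for z in(.217,.221,.225):fit(L,z,None,[.6,.02,.03])
fit([[272,232],[358,232],[282,208],[348,208],[315,193],[297,198],[333,198]],.092,.032,[.6,.02])
print(ctrl.get_obs()['tool_pos'])
E
```

```text
0.217 [0.607  0.0228 0.032 ] [-0.0002  0.      0.0005  0.0006 -0.0001 -0.0002 -0.0002 -0.0003]
0.221 [0.6044 0.0228 0.0309] [-0.0002  0.      0.0004  0.0005 -0.0001 -0.0002 -0.0002 -0.0003]
0.225 [0.6018 0.0228 0.0299] [-0.0002  0.      0.0004  0.0005 -0.0001 -0.0002 -0.0002 -0.0003]
0.092 [0.6095 0.0197] [-0.0015 -0.0016 -0.0002 -0.0001  0.0009 -0.0001 -0.0001]
[0.60546636 0.02180958 0.19919542]
```

```bash
python3 -m handwheel '[{"tx":-1.5,"ty":-3,"tz":0,"roll":0},{"tx":0,"ty":0,"tz":15,"roll":0},{"tx":0,"ty":0,"tz":15,"roll":0},{"tx":0,"ty":0,"tz":0,"roll":0},{"tx":0,"ty":0,"tz":0,"roll":0},{"tx":0,"ty":0,"tz":0,"roll":0}]'
python3 -m handwheel '[{"tx":0,"ty":0,"tz":5,"roll":0},{"tx":0,"ty":0,"tz":5,"roll":0},{"tx":0,"ty":0,"tz":5,"roll":0},{"tx":0,"ty":0,"tz":5,"roll":0},{"tx":0,"ty":0,"tz":0,"roll":0},{"tx":0,"ty":0,"tz":0,"roll":0}]'

```

```text
t: 12.43
tool_pos: [0.6079, 0.0176, 0.1704]
tool_rot: [0.001, 3.141, -0.0]
contact_force: [0.7, 0.5, 0.0]
opening: 0.0605
grip_force: 22.1
t: 12.93
tool_pos: [0.6073, 0.0175, 0.1489]
tool_rot: [-0.001, -3.14, -0.0]
contact_force: [-0.5, -0.3, -0.4]
opening: 0.0604
grip_force: 22.1
```

```bash
python3 -m handwheel '[{"tx":0,"ty":1,"tz":0,"roll":0},{"tx":0,"ty":0,"tz":4,"roll":0},{"tx":0,"ty":0,"tz":4,"roll":0},{"tx":0,"ty":0,"tz":4,"roll":0},{"tx":0,"ty":0,"tz":0,"roll":0},{"tx":0,"ty":0,"tz":0,"roll":0}]'
python3 -m handwheel '[{"tx":0,"ty":0,"tz":4,"roll":0},{"tx":0,"ty":0,"tz":4,"roll":0},{"tx":0,"ty":0,"tz":4,"roll":0},{"tx":0,"ty":0,"tz":0,"roll":0},{"tx":0,"ty":0,"tz":0,"roll":0}]'

```

```text
t: 13.43
tool_pos: [0.6073, 0.0185, 0.1369]
tool_rot: [-0.001, -3.14, -0.0]
contact_force: [-0.7, 0.1, -0.0]
opening: 0.0603
grip_force: 22.1
t: 13.85
tool_pos: [0.6073, 0.0185, 0.125]
tool_rot: [-0.001, -3.141, -0.0]
contact_force: [-0.5, 0.0, 0.2]
opening: 0.0603
grip_force: 22.1
```

```bash
python3 -m handwheel '[{"tx":0,"ty":0,"tz":3,"roll":0},{"tx":0,"ty":0,"tz":3,"roll":0},{"tx":0,"ty":0,"tz":3,"roll":0},{"tx":0,"ty":0,"tz":3,"roll":0},{"tx":0,"ty":0,"tz":0,"roll":0},{"tx":0,"ty":0,"tz":0,"roll":0}]'
python3 -m handwheel '[{"tx":0,"ty":0,"tz":1,"roll":0},{"tx":0,"ty":0,"tz":1,"roll":0},{"tx":0,"ty":0,"tz":1,"roll":0},{"tx":0,"ty":0,"tz":0,"roll":0}]'

```

```text
t: 14.35
tool_pos: [0.6075, 0.0186, 0.1132]
tool_rot: [-0.001, -3.141, -0.0]
contact_force: [0.7, 0.2, -0.3]
opening: 0.0603
grip_force: 22.1
t: 14.68
tool_pos: [0.6077, 0.0185, 0.1105]
tool_rot: [0.001, 3.142, 0.0]
contact_force: [0.9, 1.0, -0.6]
opening: 0.0605
grip_force: 22.2
```

```bash
python3 -m handwheel '[{"tx":0,"ty":0,"tz":1,"roll":0},{"tx":0,"ty":0,"tz":1,"roll":0},{"tx":0,"ty":0,"tz":0,"roll":0},{"tx":0,"ty":0,"tz":0,"roll":0}]'
python3 -m handwheel '[{"tx":0,"ty":0,"tz":1,"roll":0},{"tx":0,"ty":0,"tz":1,"roll":0},{"tx":0,"ty":0,"tz":0,"roll":0}]'

```

```text
t: 15.02
tool_pos: [0.6076, 0.0185, 0.1085]
tool_rot: [-0.001, -3.141, -0.0]
contact_force: [0.3, 0.9, -0.6]
opening: 0.0602
grip_force: 22.2
t: 15.27
tool_pos: [0.6077, 0.0186, 0.1066]
tool_rot: [0.001, 3.141, 0.0]
contact_force: [-0.0, 0.7, 0.0]
opening: 0.0604
grip_force: 22.2
```

```bash
python3 -m handwheel '[{"tx":0,"ty":0,"tz":1,"roll":0},{"tx":0,"ty":0,"tz":1,"roll":0},{"tx":0,"ty":0,"tz":0,"roll":0}]'

```

```text
t: 15.52
tool_pos: [0.6084, 0.0188, 0.1057]
tool_rot: [0.001, 3.14, 0.001]
contact_force: [0.7, 2.6, 4.2]
opening: 0.0606
grip_force: 22.4
```

Light contact, about 4 N. Release and rise straight up.

```bash
python3 -m handwheel '[{"tx":0,"ty":0,"tz":0,"roll":0},{"tx":0,"ty":0,"tz":0,"roll":0},{"tx":0,"ty":0,"tz":0,"roll":0},{"tx":0,"ty":0,"tz":0,"roll":0},{"tx":0,"ty":0,"tz":0,"roll":0}]' 85
python3 -m handwheel '[{"tx":0,"ty":0,"tz":-20,"roll":0},{"tx":0,"ty":0,"tz":-30,"roll":0},{"tx":0,"ty":0,"tz":-40,"roll":0},{"tx":0,"ty":0,"tz":-40,"roll":0},{"tx":35,"ty":-10,"tz":0,"roll":0},{"tx":35,"ty":-20,"tz":0,"roll":0},{"tx":35,"ty":-20,"tz":0,"roll":0},{"tx":35,"ty":-25,"tz":0,"roll":0},{"tx":35,"ty":-30,"tz":0,"roll":0},{"tx":0,"ty":0,"tz":0,"roll":0},{"tx":0,"ty":0,"tz":0,"roll":0}]'
python3 - <<'E'
from h import *
for n in('top','wrist'):
  im,d,K,E=cam(n);W=cloud(d,K,E);save('n_%s.png'%n,im)
  for nm,x,y,z0,z1 in(('liner',.607,.02,.12,.15),('linerlow',.607,.02,.105,.15),('liner2',.607,.02,.09,.2),('housing',.422,-.093,.056,.08)):
    m=(W[...,2]>z0)&(W[...,2]<z1)&(abs(W[...,0]-x)<.07)&(abs(W[...,1]-y)<.07);P=W[m]
    if len(P)>20: print(n,nm,len(P),np.percentile(P[:,2],[5,50,95]).round(4),[np.round(a,1) for a in cv2.minEnclosingCircle((P[:,:2]*1000).astype(np.float32))],[np.round(a,1) for a in cv2.minAreaRect((P[:,:2]*1000).astype(np.float32))])
s,_=optics.get_image('scene');save('s5.png',cv2.resize(s[180:340,240:400],(600,600),interpolation=cv2.INTER_CUBIC))
E
```

```text
t: 15.93
tool_pos: [0.6073, 0.0183, 0.1041]
tool_rot: [-0.001, -3.141, 0.0]
contact_force: [0.4, -0.7, -0.2]
opening: 0.085
grip_force: 0.0
t: 16.85
tool_pos: [0.436, -0.0838, 0.2347]
tool_rot: [0.007, 3.14, -0.001]
contact_force: [0.2, -0.2, 0.6]
opening: 0.0851
grip_force: 0.0
top liner 93 [0.1218 0.1276 0.1314] [array([606.7,  18.4]), np.float64(31.2)] [array([607. ,  18.8]), array([60.5, 60.5]), np.float64(27.1)]
top linerlow 152 [0.1067 0.1233 0.1305] [array([606.7,  18.4]), np.float64(31.2)] [array([607. ,  18.8]), array([60.5, 60.5]), np.float64(27.1)]
top liner2 226 [0.0915 0.1145 0.1302] [array([606.7,  18.6]), np.float64(31.4)] [array([606.3,  18.9]), array([60.7, 60.5]), np.float64(2.7)]
top housing 36 [0.0574 0.0633 0.07  ] [array([403.9, -53.9]), np.float64(12.3)] [array([403.9, -52.5]), array([13.2, 22.3]), np.float64(89.2)]
wrist liner 511 [0.1205 0.1253 0.1282] [array([602.5,   8.6]), np.float64(28.8)] [array([6.003e+02, 6.000e-01]), array([23.1, 57.4]), np.float64(74.9)]
wrist linerlow 1219 [0.1063 0.1178 0.1278] [array([604.6,  15.2]), np.float64(29.7)] [array([603.9,   3.4]), array([29.8, 59.3]), np.float64(86.6)]
wrist liner2 2153 [0.0909 0.108  0.1274] [array([604.6,  15.5]), np.float64(30.0)] [array([606.8,   6.9]), array([59.4, 38.3]), np.float64(13.5)]
wrist housing 7306 [0.0592 0.0613 0.0658] [array([420.6, -92.6]), np.float64(54.5)] [array([421.8, -92.4]), array([56.3, 97. ]), np.float64(5.2)]
```

View pics/s5.png

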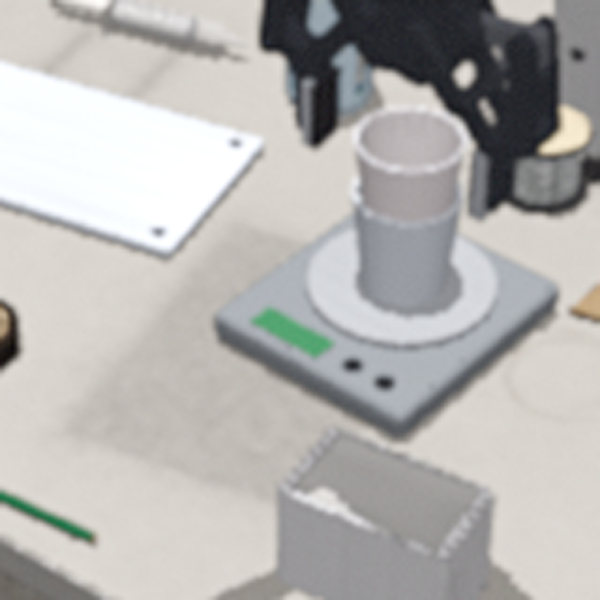

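The liner (crop (412,160)) stands upright in the holder. Its rim is at z 0.128, so its foot is 20 mm above the holder's, and its centre is within about 1 mm. On to the housing, centre (422,-92.6), whose width direction lies at +5.15° from world x.

```bash
python3 -m handwheel '[{"tx":0,"ty":0,"tz":0,"roll":0.1234},{"tx":0,"ty":0,"tz":0,"roll":0.1234},{"tx":0,"ty":0,"tz":0,"roll":0.1234},{"tx":0,"ty":0,"tz":0,"roll":0.1234},{"tx":0,"ty":0,"tz":0,"roll":0.1234},{"tx":0,"ty":0,"tz":0,"roll":0.1234},{"tx":0,"ty":0,"tz":0,"roll":0.1234},{"tx":0,"ty":0,"tz":0,"roll":0.1234},{"tx":0,"ty":0,"tz":0,"roll":0.1234},{"tx":0,"ty":0,"tz":0,"roll":0.1234},{"tx":0,"ty":0,"tz":0,"roll":0.1234},{"tx":0,"ty":0,"tz":0,"roll":0.1234}]'
python3 -m handwheel '[{"tx":0,"ty":0,"tz":0,"roll":0},{"tx":0,"ty":0,"tz":0,"roll":0}]'
cat >> h.py <<'E'
def to(x,y,yaw=None):
    o=ctrl.get_obs();M=R.from_rotvec(o['tool_rot']).as_matrix();d=M.T@(np.array([x,y,o['tool_pos'][2]])-o['tool_pos'])
    w=np.degrees(np.arctan2(M[1,0],M[0,0]));print('pos',o['tool_pos'].round(4),'yaw',w.round(2),'tilt',np.degrees(np.arccos(-M[2,2])).round(2),'need mm',(d*1000).round(1),'q',o['q'].round(2),'' if yaw is None else 'roll %.3f'%np.radians((w-yaw+180)%360-180))
E
python3 -c "
from h import *
to(.422,-.0926,95.15)"
```

```text
t: 18.0
tool_pos: [0.438, -0.0818, 0.2345]
tool_rot: [-2.124, -2.314, 0.0]
contact_force: [-0.2, 1.2, 0.2]
opening: 0.0851
grip_force: 0.0
t: 18.17
tool_pos: [0.4377, -0.0821, 0.2345]
tool_rot: [-2.114, -2.323, 0.0]
contact_force: [0.1, -0.3, 0.2]
opening: 0.0849
grip_force: 0.0
pos [ 0.4377 -0.0821  0.2345] yaw 95.39 tilt 0.04 need mm [ -9.  -16.6   0. ] q [-0.35 -0.4   2.01  0.    1.54 -0.45] roll 0.004
```

```bash
python3 -m handwheel '[{"tx":-9,"ty":-16.5,"tz":0,"roll":0.004},{"tx":0,"ty":0,"tz":30,"roll":0},{"tx":0,"ty":0,"tz":35,"roll":0},{"tx":0,"ty":0,"tz":35,"roll":0},{"tx":0,"ty":0,"tz":35,"roll":0},{"tx":0,"ty":0,"tz":0,"roll":0},{"tx":0,"ty":0,"tz":0,"roll":0},{"tx":0,"ty":0,"tz":0,"roll":0}]'
python3 -c "
from h import *
to(.422,-.0926,95.15)"
```

```text
t: 18.83
tool_pos: [0.4228, -0.0935, 0.1016]
tool_rot: [2.121, 2.314, 0.001]
contact_force: [1.2, -0.2, 0.5]
opening: 0.0854
grip_force: 0.0
pos [ 0.4228 -0.0935  0.1016] yaw 94.98 tilt 0.14 need mm [ 0.9 -0.7 -0. ] q [-0.39 -0.32  2.17 -0.    1.29 -0.48] roll -0.003
```

```bash
python3 -m handwheel '[{"tx":1,"ty":-0.5,"tz":0,"roll":0},{"tx":0,"ty":0,"tz":20,"roll":0},{"tx":0,"ty":0,"tz":20,"roll":0},{"tx":0,"ty":0,"tz":20,"roll":0},{"tx":0,"ty":0,"tz":14,"roll":0},{"tx":0,"ty":0,"tz":0,"roll":0},{"tx":0,"ty":0,"tz":0,"roll":0}]'
python3 -m handwheel '[{"tx":0,"ty":0,"tz":0,"roll":0},{"tx":0,"ty":0,"tz":0,"roll":0},{"tx":0,"ty":0,"tz":0,"roll":0},{"tx":0,"ty":0,"tz":0,"roll":0},{"tx":0,"ty":0,"tz":0,"roll":0},{"tx":0,"ty":0,"tz":0,"roll":0},{"tx":0,"ty":0,"tz":0,"roll":0}]' 40 70

```

```text
t: 19.42
tool_pos: [0.4219, -0.0926, 0.0271]
tool_rot: [2.123, 2.313, 0.001]
contact_force: [-0.4, -0.9, 0.7]
opening: 0.0849
grip_force: 0.0
t: 20.0
tool_pos: [0.4225, -0.0929, 0.0278]
tool_rot: [2.122, 2.312, 0.002]
contact_force: [-1.5, 0.7, 5.1]
opening: 0.0553
grip_force: 76.0
```

```bash
python3 -m handwheel '[{"tx":0,"ty":0,"tz":-20,"roll":0},{"tx":0,"ty":0,"tz":-30,"roll":0},{"tx":0,"ty":0,"tz":-35,"roll":0},{"tx":0,"ty":0,"tz":-25,"roll":0},{"tx":0,"ty":0,"tz":0,"roll":0},{"tx":0,"ty":0,"tz":0,"roll":0}]'
python3 -m handwheel '[{"tx":20,"ty":3,"tz":0,"roll":0},{"tx":30,"ty":4,"tz":0,"roll":0},{"tx":30,"ty":4,"tz":0,"roll":0},{"tx":30,"ty":4,"tz":0,"roll":0},{"tx":30,"ty":4,"tz":0,"roll":0},{"tx":30,"ty":4,"tz":0,"roll":0},{"tx":30,"ty":4,"tz":0,"roll":0},{"tx":30,"ty":4,"tz":0,"roll":0},{"tx":30,"ty":4,"tz":0,"roll":0},{"tx":30,"ty":4,"tz":0,"roll":0},{"tx":30,"ty":4,"tz":0,"roll":0},{"tx":30,"ty":4,"tz":0,"roll":0}]'
python3 -c "
from h import *
to(.5,.280,190)"
```

```text
t: 20.5
tool_pos: [0.4215, -0.0925, 0.1367]
tool_rot: [2.123, 2.312, 0.002]
contact_force: [0.2, -0.1, -4.7]
opening: 0.0555
grip_force: 76.3
t: 21.5
tool_pos: [0.4355, 0.2613, 0.1318]
tool_rot: [-2.123, -2.313, 0.008]
contact_force: [0.3, -0.1, -4.0]
opening: 0.0549
grip_force: 76.1
pos [0.4355 0.2613 0.1318] yaw 94.9 tilt 0.34 need mm [13.2 65.8 -0.4] q [ 0.39 -0.14  1.97 -0.    1.32  0.31] roll -1.660
```

```bash
python3 -m handwheel '[{"tx":0,"ty":0,"tz":0,"roll":-0.1186},{"tx":0,"ty":0,"tz":0,"roll":-0.1186},{"tx":0,"ty":0,"tz":0,"roll":-0.1186},{"tx":0,"ty":0,"tz":0,"roll":-0.1186},{"tx":0,"ty":0,"tz":0,"roll":-0.1186},{"tx":0,"ty":0,"tz":0,"roll":-0.1186},{"tx":0,"ty":0,"tz":0,"roll":-0.1186},{"tx":0,"ty":0,"tz":0,"roll":-0.1186},{"tx":0,"ty":0,"tz":0,"roll":-0.1186},{"tx":0,"ty":0,"tz":0,"roll":-0.1186},{"tx":0,"ty":0,"tz":0,"roll":-0.1186},{"tx":0,"ty":0,"tz":0,"roll":-0.1186}]'
python3 -m handwheel '[{"tx":0,"ty":0,"tz":0,"roll":-0.1186},{"tx":0,"ty":0,"tz":0,"roll":-0.1186},{"tx":0,"ty":0,"tz":0,"roll":0},{"tx":0,"ty":0,"tz":0,"roll":0}]'
python3 - <<'E'
from h import *
to(.608,.2825,190)
im,d,K,E=cam('top');W=cloud(d,K,E);im0=np.load('top0.npz')
m=(W[...,2]>.022)&(W[...,2]<.037)&(abs(W[...,0]-.589)<.08)&(abs(W[...,1]-.393)<.03);P=W[m]
print('bar',[np.round(a,1) for a in cv2.minAreaRect((P[:,:2]*1000).astype(np.float32))])
im,d,K,E=cam('wrist');save('w6.png',im);W=cloud(d,K,E);
m=(W[...,2]>.022)&(W[...,2]<.037)&(abs(W[...,0]-.589)<.08)&(abs(W[...,1]-.393)<.03);P=W[m]
print('bar w',len(P),[np.round(a,1) for a in cv2.minAreaRect((P[:,:2]*1000).astype(np.float32))])
E
```

```text
t: 22.5
tool_pos: [0.4357, 0.2596, 0.1317]
tool_rot: [-0.089, -3.134, 0.004]
contact_force: [-0.7, 0.1, -4.1]
opening: 0.0553
grip_force: 75.7
t: 22.83
tool_pos: [0.4362, 0.2598, 0.1327]
tool_rot: [0.269, -3.125, 0.002]
contact_force: [-0.0, -0.1, -3.8]
opening: 0.0552
grip_force: 75.8
pos [0.4362 0.2598 0.1327] yaw -170.16 tilt 0.28 need mm [-173.1   -7.    -0.8] q [ 0.39 -0.15  1.97  0.    1.32 -1.35] roll -0.003
bar [array([588.8, 393.1]), array([126.5,  10. ]), np.float64(10.0)]
bar w 0 [array([0., 0.]), array([0., 0.]), np.float64(0.0)]
```

View pics/w6.png

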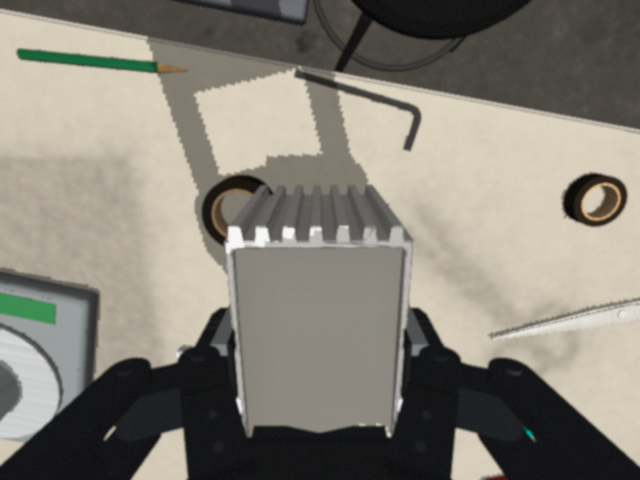

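```bash
python3 -m handwheel '[{"tx":-15,"ty":-3,"tz":0,"roll":-0.003},{"tx":-25,"ty":-3,"tz":0,"roll":0},{"tx":-30,"ty":0,"tz":0,"roll":0},{"tx":-30,"ty":0,"tz":0,"roll":0},{"tx":-30,"ty":0,"tz":0,"roll":0},{"tx":-25,"ty":0,"tz":0,"roll":0},{"tx":-15,"ty":0,"tz":0,"roll":0},{"tx":0,"ty":0,"tz":0,"roll":0},{"tx":0,"ty":0,"tz":0,"roll":0},{"tx":0,"ty":0,"tz":0,"roll":0}]'
python3 - <<'E'
from h import *
to(.608,.283,190)
im,d,K,E=cam('wrist');save('w7.png',im)
E
```

```text
t: 23.77
tool_pos: [0.6053, 0.2845, 0.1346]
tool_rot: [0.278, -3.127, 0.001]
contact_force: [0.1, -0.9, -3.7]
opening: 0.0551
grip_force: 75.9
pos [0.6053 0.2845 0.1346] yaw -169.85 tilt 0.12 need mm [-2.4 -1.9 -0. ] q [ 0.33  0.23  1.59  0.    1.33 -1.42] roll 0.003
```

View pics/w7.png

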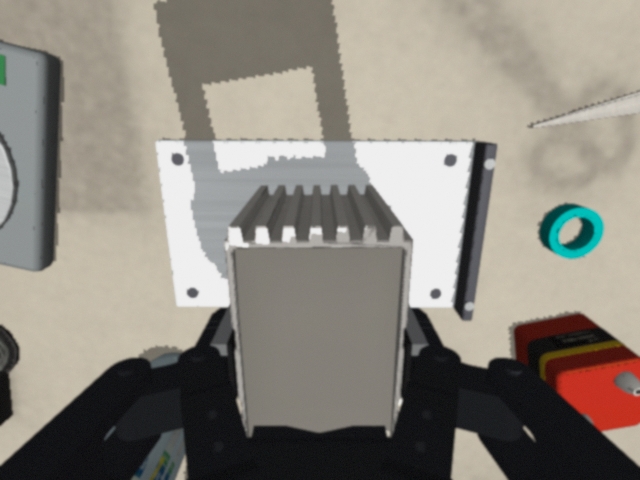

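The plate's visible corners are (156,141) and (177,306) at its -y end, and the bar's outer top corners are about (496,144) and (472,319). I'll use them to cross-check the plate's centre.

```bash
python3 - <<'E'
from h import *
im,d,K,E=cam('wrist')
def pr(h,z):
    h=np.array(h,float);ray=np.c_[(h[:,0]-K[0,2])/K[0,0],(h[:,1]-K[1,2])/K[1,1],np.ones(len(h))]@E[:3,:3].T
    return (E[:3,3]+ray*((z-E[2,3])/ray[:,2])[:,None])[:,:2]*1000
A=np.vstack([pr([[156,141],[177,306]],.01),pr([[496,144],[472,319]],.03)])
print(A.round(1),A.mean(0),np.linalg.norm(A[0]-A[1]),np.linalg.norm(A[0]-A[2]))
e=A[2]-A[0]+A[3]-A[1];print(np.degrees(np.arctan2(e[1],e[0]))-90)
# housing top z~? rect corners
for z in (.170,.175): 
    H=pr([[229,245],[410,245],[392,435],[246,436]],z);print(H.round(1),H.mean(0),np.linalg.norm(H[0]-H[1]))
print(ctrl.get_obs()['tool_pos'])
E
```

```text
[[564.3 162.9]
 [690.5 185. ]
 [525.  386.1]
 [650.4 409.2]] [607.54521603 285.8166066 ] 128.02470019443427 226.66954998831457
10.064755255391177
[[569.  250.8]
 [559.3 304.7]
 [631.6 316.6]
 [641.4 264.4]] [600.29603035 284.1314562 ] 54.84315550740872
[[567.  251.7]
 [557.8 303.2]
 [626.7 314.5]
 [636.  264.7]] [596.87348785 283.51644289] 52.281070695519674
[0.60517684 0.28455343 0.13508632]
```

```bash
python3 -m handwheel '[{"tx":-1,"ty":-1,"tz":0,"roll":0.002},{"tx":0,"ty":0,"tz":20,"roll":0},{"tx":0,"ty":0,"tz":25,"roll":0},{"tx":0,"ty":0,"tz":25,"roll":0},{"tx":0,"ty":0,"tz":15,"roll":0},{"tx":0,"ty":0,"tz":0,"roll":0},{"tx":0,"ty":0,"tz":0,"roll":0}]'
python3 -m handwheel '[{"tx":0,"ty":0,"tz":2,"roll":0},{"tx":0,"ty":0,"tz":1,"roll":0},{"tx":0,"ty":0,"tz":0,"roll":0},{"tx":0,"ty":0,"tz":0,"roll":0}]'
python3 -c "
from h import *
to(.6065,.2835,190)"
```

```text
t: 24.45
tool_pos: [0.6065, 0.2836, 0.0498]
tool_rot: [0.276, -3.127, 0.001]
contact_force: [1.4, -0.2, -2.8]
opening: 0.0552
grip_force: 75.9
t: 24.78
tool_pos: [0.6082, 0.2841, 0.049]
tool_rot: [-0.276, 3.127, 0.001]
contact_force: [-0.4, 0.4, -4.5]
opening: 0.0551
grip_force: 75.9
pos [0.6082 0.2841 0.049 ] yaw -169.93 tilt 0.12 need mm [ 1.8 -0.3 -0. ] q [ 0.33  0.32  1.63 -0.    1.19 -1.42] roll 0.001
```

```bash
python3 -m handwheel '[{"tx":1,"ty":0,"tz":3,"roll":0},{"tx":0,"ty":0,"tz":3,"roll":0},{"tx":0,"ty":0,"tz":2,"roll":0},{"tx":0,"ty":0,"tz":0,"roll":0},{"tx":0,"ty":0,"tz":0,"roll":0}]'
python3 -m handwheel '[{"tx":0,"ty":0,"tz":1,"roll":0},{"tx":0,"ty":0,"tz":1,"roll":0},{"tx":0,"ty":0,"tz":0,"roll":0}]'

```

```text
t: 25.2
tool_pos: [0.6061, 0.2835, 0.0391]
tool_rot: [0.276, -3.129, 0.0]
contact_force: [0.5, 0.1, -3.9]
opening: 0.0551
grip_force: 75.9
t: 25.45
tool_pos: [0.6067, 0.2837, 0.0379]
tool_rot: [-0.276, 3.129, 0.0]
contact_force: [-1.0, -0.7, -2.4]
opening: 0.0549
grip_force: 75.9
```

```bash
python3 -m handwheel '[{"tx":0,"ty":0,"tz":1,"roll":0},{"tx":0,"ty":0,"tz":0,"roll":0},{"tx":0,"ty":0,"tz":0,"roll":0}]'

```

```text
t: 25.7
tool_pos: [0.6068, 0.2838, 0.0379]
tool_rot: [-0.276, 3.129, 0.0]
contact_force: [-4.0, -2.8, 5.5]
opening: 0.0553
grip_force: 76.9
```

Contact. Release, rise and check.

```bash
python3 -m handwheel '[{"tx":0,"ty":0,"tz":0,"roll":0},{"tx":0,"ty":0,"tz":0,"roll":0},{"tx":0,"ty":0,"tz":0,"roll":0},{"tx":0,"ty":0,"tz":0,"roll":0},{"tx":0,"ty":0,"tz":0,"roll":0}]' 84
python3 -m handwheel '[{"tx":0,"ty":0,"tz":-20,"roll":0},{"tx":0,"ty":0,"tz":-35,"roll":0},{"tx":0,"ty":0,"tz":-40,"roll":0},{"tx":0,"ty":0,"tz":-40,"roll":0},{"tx":0,"ty":0,"tz":-35,"roll":0},{"tx":40,"ty":-12,"tz":0,"roll":0},{"tx":40,"ty":-12,"tz":0,"roll":0},{"tx":40,"ty":-12,"tz":0,"roll":0},{"tx":40,"ty":-12,"tz":0,"roll":0},{"tx":0,"ty":0,"tz":0,"roll":0},{"tx":0,"ty":0,"tz":0,"roll":0},{"tx":0,"ty":0,"tz":0,"roll":0}]'
python3 - <<'E'
from h import *
to(.436,.200,100)
for n in('top','wrist'):
  im,d,K,E=cam(n);W=cloud(d,K,E);save('n6_%s.png'%n,im)
  for nm,x,y,r,z0,z1 in(('housing',.608,.284,.07,.066,.09),('roll',.436,.2,.045,.012,.028),('bar',.589,.393,.072,.022,.037)):
    m=(W[...,2]>z0)&(W[...,2]<z1)&(abs(W[...,0]-x)<r)&(abs(W[...,1]-y)<r);P=W[m]
    if len(P)>20: print(n,nm,len(P),np.percentile(P[:,2],[5,50,95]).round(4),[np.round(a,1) for a in cv2.minEnclosingCircle((P[:,:2]*1000).astype(np.float32))],[np.round(a,1) for a in cv2.minAreaRect((P[:,:2]*1000).astype(np.float32))])
E
```

```text
t: 26.12
tool_pos: [0.6065, 0.2837, 0.0365]
tool_rot: [-0.276, 3.129, 0.0]
contact_force: [0.3, 0.5, -0.0]
opening: 0.0836
grip_force: 0.0
t: 27.12
tool_pos: [0.458, 0.2087, 0.2073]
tool_rot: [-0.275, 3.128, 0.001]
contact_force: [-0.2, -0.2, 1.4]
opening: 0.0837
grip_force: 0.0
pos [0.458  0.2087 0.2073] yaw -169.93 tilt 0.11 need mm [23.2 -4.7 -0. ] q [ 0.28 -0.23  1.92  0.    1.45 -1.47] roll 1.572
top housing 783 [0.067  0.0718 0.0782] [array([606.2, 282.4]), np.float64(53.9)] [array([606.2, 282.4]), array([96.9, 56.2]), np.float64(10.8)]
top bar 170 [0.0234 0.0291 0.0342] [array([588.8, 393.6]), np.float64(63.8)] [array([590.2, 385.6]), array([127.4,  24.2]), np.float64(10.1)]
wrist housing 5324 [0.069  0.071  0.0756] [array([606.2, 283. ]), np.float64(54.7)] [array([605.9, 283.6]), array([97.7, 56.3]), np.float64(10.3)]
wrist roll 1707 [0.016  0.0177 0.0189] [array([434.3, 201.2]), np.float64(27.4)] [array([435.2, 201.3]), array([52.7, 52.4]), np.float64(21.4)]
wrist bar 351 [0.0229 0.029  0.0304] [array([543.3, 386.6]), np.float64(19.1)] [array([543.4, 385.7]), array([38. ,  8.4]), np.float64(9.9)]
```

Housing placed at (606,283.3) and 10.5°, which is within 2 mm and 0.5° of target. Now the tape roll at (435,200.7). The target on the plate is (595.5,350.5).

```bash
python3 -m handwheel '[{"tx":23,"ty":-4.5,"tz":0,"roll":0},{"tx":0,"ty":0,"tz":0,"roll":0.1209},{"tx":0,"ty":0,"tz":0,"roll":0.1209},{"tx":0,"ty":0,"tz":0,"roll":0.1209},{"tx":0,"ty":0,"tz":0,"roll":0.1209},{"tx":0,"ty":0,"tz":0,"roll":0.1209},{"tx":0,"ty":0,"tz":0,"roll":0.1209},{"tx":0,"ty":0,"tz":0,"roll":0.1209},{"tx":0,"ty":0,"tz":0,"roll":0.1209},{"tx":0,"ty":0,"tz":0,"roll":0.1209},{"tx":0,"ty":0,"tz":0,"roll":0.1209},{"tx":0,"ty":0,"tz":0,"roll":0.1209}]'
python3 -m handwheel '[{"tx":0,"ty":0,"tz":0,"roll":0.1209},{"tx":0,"ty":0,"tz":0,"roll":0.1209},{"tx":0,"ty":0,"tz":30,"roll":0},{"tx":0,"ty":0,"tz":35,"roll":0},{"tx":0,"ty":0,"tz":35,"roll":0},{"tx":0,"ty":0,"tz":35,"roll":0},{"tx":0,"ty":0,"tz":0,"roll":0},{"tx":0,"ty":0,"tz":0,"roll":0},{"tx":0,"ty":0,"tz":0,"roll":0}]'
python3 -c "
from h import *
to(.435,.2007,100)"
```

```text
t: 28.22
tool_pos: [0.4373, 0.2007, 0.2071]
tool_rot: [1.721, 2.628, 0.0]
contact_force: [-0.3, -0.5, -0.1]
opening: 0.0841
grip_force: 0.0
t: 28.97
tool_pos: [0.4377, 0.2007, 0.0736]
tool_rot: [2.018, 2.406, 0.003]
contact_force: [1.3, 0.2, 1.0]
opening: 0.0839
grip_force: 0.0
pos [0.4377 0.2007 0.0736] yaw 100.03 tilt 0.14 need mm [ 0.4 -2.7 -0. ] q [ 0.28 -0.14  2.08 -0.    1.2   0.1 ] roll 0.001
```

```bash
python3 -m handwheel '[{"tx":0.5,"ty":-2.5,"tz":0,"roll":0},{"tx":0,"ty":0,"tz":20,"roll":0},{"tx":0,"ty":0,"tz":20,"roll":0},{"tx":0,"ty":0,"tz":20,"roll":0},{"tx":0,"ty":0,"tz":8,"roll":0},{"tx":0,"ty":0,"tz":0,"roll":0},{"tx":0,"ty":0,"tz":0,"roll":0}]'

```

```text
t: 29.55
tool_pos: [0.4343, 0.2006, 0.0051]
tool_rot: [2.018, 2.406, 0.003]
contact_force: [0.9, -0.7, 0.9]
opening: 0.0843
grip_force: 0.0
```

```bash
python3 -m handwheel '[{"tx":0,"ty":0,"tz":0,"roll":0},{"tx":0,"ty":0,"tz":0,"roll":0},{"tx":0,"ty":0,"tz":0,"roll":0},{"tx":0,"ty":0,"tz":0,"roll":0},{"tx":0,"ty":0,"tz":0,"roll":0},{"tx":0,"ty":0,"tz":0,"roll":0},{"tx":0,"ty":0,"tz":0,"roll":0}]' 40 30
python3 -m handwheel '[{"tx":0,"ty":0,"tz":-15,"roll":0},{"tx":0,"ty":0,"tz":-30,"roll":0},{"tx":0,"ty":0,"tz":-35,"roll":0},{"tx":0,"ty":0,"tz":-35,"roll":0},{"tx":0,"ty":0,"tz":0,"roll":0},{"tx":0,"ty":0,"tz":0,"roll":0},{"tx":0,"ty":0,"tz":0,"roll":0}]'
python3 - <<'E'
from h import *
to(.5955,.3505,100)
im,d,K,E=cam('wrist');save('w8.png',im)
E
```

```text
t: 30.13
tool_pos: [0.4345, 0.2006, 0.0054]
tool_rot: [2.018, 2.406, 0.003]
contact_force: [-2.0, -1.0, 6.1]
opening: 0.0511
grip_force: 31.1
t: 30.72
tool_pos: [0.433, 0.2001, 0.1185]
tool_rot: [2.019, 2.407, 0.0]
contact_force: [-0.5, 1.1, -1.4]
opening: 0.0508
grip_force: 31.9
pos [0.433  0.2001 0.1185] yaw 100.02 tilt 0.0 need mm [119.8 186.2   0. ] q [ 0.28 -0.21  2.06  0.    1.3   0.1 ] roll 0.000
```

View pics/w8.png

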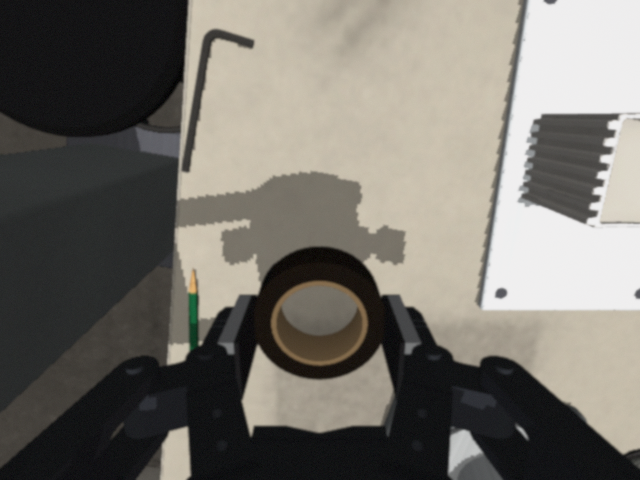

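The roll is held level between the pads at (320,315). Carry it over, y first.

```bash
python3 -m handwheel '[{"tx":25,"ty":0,"tz":0,"roll":0},{"tx":35,"ty":0,"tz":0,"roll":0},{"tx":35,"ty":10,"tz":0,"roll":0},{"tx":25,"ty":22,"tz":0,"roll":0},{"tx":0,"ty":30,"tz":0,"roll":0},{"tx":0,"ty":34,"tz":0,"roll":0},{"tx":0,"ty":34,"tz":0,"roll":0},{"tx":0,"ty":34,"tz":0,"roll":0},{"tx":0,"ty":20,"tz":0,"roll":0},{"tx":0,"ty":0,"tz":0,"roll":0},{"tx":0,"ty":0,"tz":0,"roll":0},{"tx":0,"ty":0,"tz":0,"roll":0}]'
python3 - <<'E'
from h import *
to(.5955,.3505,100)
E
```

```text
t: 31.77
tool_pos: [0.5919, 0.3498, 0.1163]
tool_rot: [-2.018, -2.406, 0.006]
contact_force: [-0.6, -0.4, -1.3]
opening: 0.0512
grip_force: 31.9
pos [0.5919 0.3498 0.1163] yaw 100.02 tilt 0.24 need mm [ 0.1  3.7 -0. ] q [0.43 0.29 1.55 0.   1.31 0.25] roll 0.000
```

```bash
python3 -m handwheel '[{"tx":0,"ty":3.5,"tz":0,"roll":0},{"tx":0,"ty":0,"tz":20,"roll":0},{"tx":0,"ty":0,"tz":25,"roll":0},{"tx":0,"ty":0,"tz":25,"roll":0},{"tx":0,"ty":0,"tz":15,"roll":0},{"tx":0,"ty":0,"tz":0,"roll":0},{"tx":0,"ty":0,"tz":0,"roll":0},{"tx":0,"ty":0,"tz":0,"roll":0}]'
python3 - <<'E'
from h import *
to(.5955,.3505,100)
E
```

```text
t: 32.43
tool_pos: [0.5977, 0.3515, 0.0353]
tool_rot: [2.018, 2.406, 0.003]
contact_force: [-0.1, 0.4, -0.1]
opening: 0.0514
grip_force: 31.8
pos [0.5977 0.3515 0.0353] yaw 100.04 tilt 0.13 need mm [-0.6 -2.4 -0. ] q [ 0.42  0.38  1.57 -0.    1.18  0.25] roll 0.001
```

```bash
python3 -m handwheel '[{"tx":-0.5,"ty":-2,"tz":5,"roll":0},{"tx":0,"ty":0,"tz":5,"roll":0},{"tx":0,"ty":0,"tz":4,"roll":0},{"tx":0,"ty":0,"tz":3,"roll":0},{"tx":0,"ty":0,"tz":0,"roll":0},{"tx":0,"ty":0,"tz":0,"roll":0}]'
python3 -m handwheel '[{"tx":0,"ty":0,"tz":1,"roll":0},{"tx":0,"ty":0,"tz":1,"roll":0},{"tx":0,"ty":0,"tz":0,"roll":0}]'

```

```text
t: 32.93
tool_pos: [0.5949, 0.3501, 0.0163]
tool_rot: [-2.019, -2.407, 0.001]
contact_force: [-0.1, 0.0, -0.6]
opening: 0.0512
grip_force: 31.8
t: 33.18
tool_pos: [0.5954, 0.3503, 0.0155]
tool_rot: [2.019, 2.407, 0.001]
contact_force: [-1.5, -1.4, 3.8]
opening: 0.0517
grip_force: 32.2
```

Down with about 4 N. Open, rise clear, and do the final check.

```bash
python3 -m handwheel '[{"tx":0,"ty":0,"tz":0,"roll":0},{"tx":0,"ty":0,"tz":0,"roll":0},{"tx":0,"ty":0,"tz":0,"roll":0},{"tx":0,"ty":0,"tz":0,"roll":0},{"tx":0,"ty":0,"tz":0,"roll":0}]' 75
python3 -m handwheel '[{"tx":0,"ty":0,"tz":-15,"roll":0},{"tx":0,"ty":0,"tz":-30,"roll":0},{"tx":0,"ty":0,"tz":-40,"roll":0},{"tx":0,"ty":0,"tz":-40,"roll":0},{"tx":0,"ty":0,"tz":-40,"roll":0},{"tx":0,"ty":0,"tz":-40,"roll":0},{"tx":0,"ty":-35,"tz":0,"roll":0},{"tx":0,"ty":-35,"tz":0,"roll":0},{"tx":0,"ty":-35,"tz":0,"roll":0},{"tx":0,"ty":-35,"tz":0,"roll":0},{"tx":0,"ty":-35,"tz":0,"roll":0},{"tx":0,"ty":0,"tz":0,"roll":0}]'
python3 -m handwheel '[{"tx":0,"ty":0,"tz":0,"roll":0},{"tx":0,"ty":0,"tz":0,"roll":0},{"tx":0,"ty":0,"tz":0,"roll":0},{"tx":0,"ty":0,"tz":0,"roll":0}]'
python3 - <<'E'
from h import *
for n in('top','wrist'):
  im,d,K,E=cam(n);W=cloud(d,K,E);save('f_%s.png'%n,im)
  for nm,x,y,r,z0,z1 in(('housing',.608,.284,.07,.066,.09),('roll',.5955,.3505,.032,.023,.04),('liner',.607,.02,.06,.105,.15),('bar',.589,.393,.022,.022,.037)):
    m=(W[...,2]>z0)&(W[...,2]<z1)&(abs(W[...,0]-x)<r)&(abs(W[...,1]-y)<r);P=W[m]
    if len(P)>20: print(n,nm,len(P),np.percentile(P[:,2],[5,50,95]).round(4),[np.round(a,1) for a in cv2.minEnclosingCircle((P[:,:2]*1000).astype(np.float32))],[np.round(a,1) for a in cv2.minAreaRect((P[:,:2]*1000).astype(np.float32))])
s,_=optics.get_image('scene');save('s9.png',np.hstack([cv2.resize(s[160:310,100:400],(800,400),interpolation=cv2.INTER_CUBIC)]))
E
```

```text
t: 33.6
tool_pos: [0.595, 0.3501, 0.0144]
tool_rot: [-2.019, -2.407, 0.0]
contact_force: [-0.3, 0.4, -0.2]
opening: 0.0752
grip_force: 0.0
t: 34.6
tool_pos: [0.4174, 0.3187, 0.2192]
tool_rot: [-2.015, -2.408, 0.004]
contact_force: [1.5, 0.2, -0.6]
opening: 0.0746
grip_force: 0.0
t: 34.93
tool_pos: [0.424, 0.3199, 0.2203]
tool_rot: [2.02, 2.406, 0.001]
contact_force: [0.0, -0.3, -0.2]
opening: 0.075
grip_force: 0.0
top housing 777 [0.0671 0.0721 0.0782] [array([605.8, 282.6]), np.float64(53.5)] [array([606.2, 282.7]), array([97.2, 57.2]), np.float64(10.5)]
top roll 181 [0.0238 0.0282 0.0326] [array([595.3, 349.2]), np.float64(26.7)] [array([594.8, 349.6]), array([51.9, 49.9]), np.float64(2.5)]
top liner 149 [0.1069 0.1223 0.1326] [array([606.9,  18.4]), np.float64(31.3)] [array([606.1,  18.8]), array([60.9, 60.6]), np.float64(0.3)]
top bar 72 [0.0248 0.029  0.0341] [array([590.4, 387.7]), np.float64(23.0)] [array([590.5, 382.9]), array([43.6, 28. ]), np.float64(11.0)]
wrist housing 7179 [0.069  0.0712 0.0758] [array([606. , 283.7]), np.float64(54.5)] [array([606.1, 284.7]), array([98. , 56.9]), np.float64(10.4)]
wrist roll 1739 [0.025  0.0275 0.0288] [array([594. , 351.5]), np.float64(27.7)] [array([594.8, 351.5]), array([52.7, 53.2]), np.float64(42.2)]
wrist bar 751 [0.0243 0.0287 0.0302] [array([590.9, 386.5]), np.float64(25.3)] [array([589., 387.]), array([31.8, 43.9]), np.float64(89.9)]
```

View pics/s9.png

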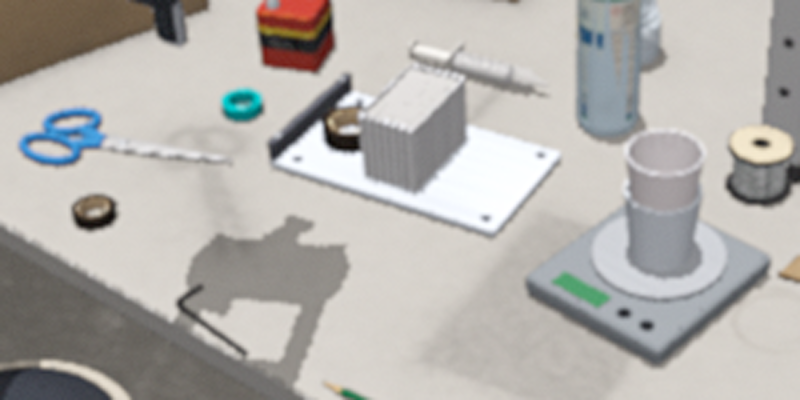

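View pics/f_top.png

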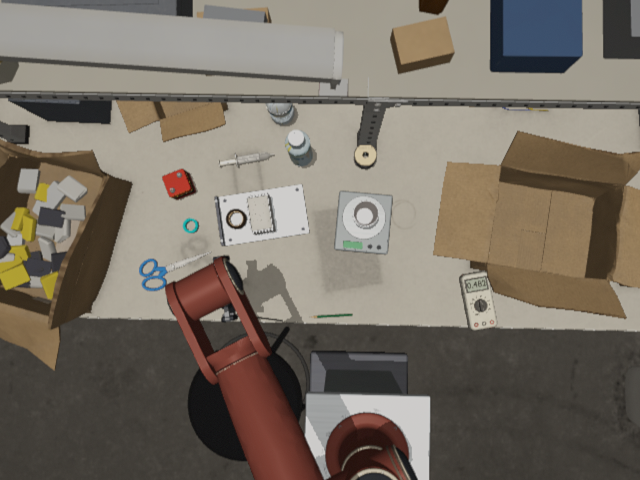

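Both pictures show everything in place: the nested cups at (365,215) in the top view, the housing at (260,213), and the roll at (236,218) between it and the bar. The roll measures (595,350.5) against its target of (595.5,350.5). The bystanders haven't moved and the arm is clear, so I'm handing in.

```bash
python3 -c "
from station import ctrl
print(ctrl.finish_job())"
```

```text
the job is handed in; nothing more can be done
None
```

The job is handed in at about 35 s robot time (no verdict was returned): in the last camera check the holder and nested liner stood upright on the pan, and the housing and tape roll were within about 3 mm of their targets on the plate.

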